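# Start a test on the shielded keypad with the reach bar

### The job

Draw the T-handled reach bar out from under the bench riser, lay it down on the open bench and let go, then take it again by its T handle and use its foot to press the shielded keys one at a time, gently, holding each fully down for about a second: first the round key, then the square key, then the narrow bar key. Touch the keys only with the bar and leave the dish, the jar and the copper block where they are. Finally lay the bar flat on the bench, clear of the riser and out of the keypad, with all keys up.

Things in the scene. Friction and masses are not known exactly. Their poses are not given: they have to be found in the camera images.
- bar: reach bar, a loose T-shaped tool 160 mm long, 0.13 to 0.21 kg. Origin on its underside below the middle of the handle; x along the stem to the foot, z up. Handle: upright black paddle 20 mm thick (x), 60 wide (y), 70 high (z 0 to 70). Stem: aluminium, 16 mm wide (y), z 12 to 28, to the foot. Foot: 16 x 16 mm, x 134 to 150, down to z = 0. It rests level on handle and foot
- bar_foot (a point): centre of the underside of the bar's foot, the face that presses the keys: x = 142 mm, z = 0 of the bar. At the start the bar lies on the bench with its handle under the riser, about 80 to 95 mm of stem and foot sticking out past the riser's front edge: too little to reach the keys when held there
- riser: fixed grey bench riser with a flat instrument on it. Origin on the bench under its centre; x points from the front edge, where the bar sticks out, to the back; z up. Shelf x -90 to 90 mm, y -140 to 140, underside 95 and top 107 mm above the bench, instrument up to 161; side panels at y = +-134 mm, front and back open
- keypad: fixed shielded keypad. Origin on the bench below the middle key; x points from the open front to the blue box behind, y along the row of keys, z up. Grey base 22 mm high, x -65 to 65 mm; side walls at y = +-107; blue box 126 mm high, x 65 to 155. Three keys of one material at y = -55, 0, 55 mm in any order, tops 46 to 62 mm above the bench
- guard (a point): middle of the front wire of the keypad's guard (keypad x = -62, y = 0, z = 125 mm). The guard is a row of steel wires 18 to 36 mm apart above the keys, their underside 122 mm above the bench, between the side walls; the stem of the bar goes in level under the front wire, above the key tops
- key_round_axis (a point): fixed point on the upright axis of the round key, a disc 32 mm across, 46 mm above the bench. The key's flat top, when up, stands 0 to 16 mm above this point: differently for each key and each time, and not reported, so feel for it
- key_round (a joint): how far the round key is pressed, m: 0 up, 0.007 fully down. A spring: it starts to move at 0.9 N and is fully down at 2.6 N; springs back when let go
- key_square_axis (a point): fixed point on the upright axis of the square key, 30 x 30 mm, 46 mm above the bench. The key's flat top, when up, stands 0 to 16 mm above this point: differently for each key and each time, and not reported, so feel for it
- key_square (a joint): how far the square key is pressed, m: 0 up, 0.007 fully down. A spring: it starts to move at 0.9 N and is fully down at 2.6 N; springs back when let go
- key_bar_axis (a point): fixed point on the upright axis of the narrow bar key, 38 mm long (away from the open front) and 14 mm wide, 46 mm above the bench. The key's flat top, when up, stands 0 to 16 mm above this point: differently for each key and each time, and not reported, so feel for it
- key_bar (a joint): how far the narrow bar key is pressed, m: 0 up, 0.007 fully down. A spring: it starts to move at 0.9 N and is fully down at 2.6 N; springs back when let go
- dish: bystander: loose clear dish 96 mm across, 16 mm high, origin under its centre
- jar: bystander: loose jar 64 mm across, 100 mm high, origin under its centre
- coupon: bystander: loose copper test block 80 x 35 x 12 mm, origin under its centre
Things that resemble listed ones, but are neither listed nor needed, are in the scene too. Leave any turquoise look-alike of the bar alone.

How it is judged:
On the way, in this order (a step that is already met when the one before it is completed fails the run):
1. the reach bar lies flat on the bench, its handle clear of the riser, let go ((x of bar in the frame of riser below -0.1 m or x of bar in the frame of riser above 0.1 m or y of bar in the frame of riser below -0.17 m or y of bar in the frame of riser above 0.17 m) and (x of bar_foot in the frame of keypad below -0.065 m or y of bar_foot in the frame of keypad below -0.11 m or y of bar_foot in the frame of keypad above 0.11 m or x of bar_foot in the frame of keypad above 0.16 m) and angle between bar's own z axis and vertical below 0.12 rad and height (world z) of each of bar, bar_foot below 0.012 m and linear speed of bar below 0.03 m/s and contact force between the fingers and bar below 0.3 N), for 0.2 s.
2. the round key alone is held fully down with the bar (value of joint key_round above 0.0055 m and contact force between bar and key_round above 0.5 N and value of joint each of key_square, key_bar below 0.002 m), for 0.5 s.
3. the square key alone is held fully down with the bar (value of joint key_square above 0.0055 m and contact force between bar and key_square above 0.5 N and value of joint each of key_round, key_bar below 0.002 m), for 0.5 s.
4. the narrow bar key alone is held fully down with the bar (value of joint key_bar above 0.0055 m and contact force between bar and key_bar above 0.5 N and value of joint each of key_round, key_square below 0.002 m), for 0.5 s.
At the end, for the whole second after the job is handed in: the reach bar lies flat on the bench (tilt under 0.12 rad, handle and foot within 12 mm of the bench), at rest and let go, its handle out from under the riser, its foot outside the keypad; all keys up; dish, jar and copper block within 30 mm of where they stood (all of step 1 and value of joint each of key_round, key_square, key_bar below 0.0015 m and distance of each of dish, jar, coupon from where it was at the start of the episode below 0.03 m); the robot touches nothing.
It fails at once if two keys pressed down together (value of joint each of key_round, key_square above 0.0035 m or value of joint each of key_round, key_bar above 0.0035 m or value of joint each of key_square, key_bar above 0.0035 m).
It fails at once if a key pressed roughly: more than 18 N from the bar (contact force between bar and key_round above 18 N or contact force between bar and key_square above 18 N or contact force between bar and key_bar above 18 N).
It fails at once if a key touched by the arm or gripper (contact force between any of the fingers, the arm and key_round above 0.5 N or contact force between any of the fingers, the arm and key_square above 0.5 N or contact force between any of the fingers, the arm and key_bar above 0.5 N).
It fails at once if the dish, jar or copper block is moved by more than 30 mm (distance of any of dish, jar, coupon from where it was at the start of the episode above 0.03 m).
It also fails if it takes over 70 s, if anything falls off the work surface, if the arm or the gripper's body presses on something with over 40 N, if the wrist force passes 120 N, or if a joint passes its speed limit or range.

### The arm

A 7-joint arm with a two-finger parallel gripper is mounted at the origin on the work surface. World frame = base frame: x ahead of the robot, y to its left, z up, the work surface at z = 0. Lengths are in m, angles in rad, forces in N, time in s.
With the tool pointing down it reaches from about 0.35 to 0.9 m from the base axis. Payload 8.1 kg.
Tool frame: the origin (TCP) lies on the centre line of the jaws, within the pads' length; the fingertips stand 11 mm ahead of it and the grasp point (between the pads) lies 8 mm behind it; z points along the fingers, y is the line along which they close (so a half turn about z gives the same grasp; the last joint's range is limited). The gripper opens to 85 mm and grips with 20 to 120 N. Pads are 22 mm wide; open, the fingers measure 114 mm over their backs; the gripper's body (76 mm by 85 mm) begins 54 mm behind the grasp point. The pads swing forward as they close: fully open they stand 13 mm farther back than shut.
Start: joints at [1.18, 0.434, 0.025, 1.573, -0.012, 1.134, -0.075], TCP at [0.177, -0.599, 0.215] pointing down, gripper open.
Joint ranges: [-2.62, 2.62], [-0.44, 2.09], [-1.27, 1.32], [0.08, 2.57], [-1.32, 4.46], [0.12, 2], [-2.74, 2.74]. Speed limits (rad/s): [2.22, 2.22, 3.01, 3.01, 3.14, 3.14, 3.14].

### API

Orientations are given as a unit quaternion [w, x, y, z].
In Python, from plant import status, snapshot, arm gives the robot as it stands. The module is installed in compiled form; this text tells all that it offers.
- The arm moves only by the tool drive_tool, never from a script. Its argument "moves" is a list of rows, each a list of 2 entries, a list of its own where there are three numbers: the shift along the world's x, y, z as a fraction of full scale, then the turn about the world's z as a fraction of full scale. In form: [[[dx, dy, dz], twist], ...]. A call has 1 to 5 rows; each row is the pose to reach, as a shift and turn from the pose commanded when the call began; what a row does not reach only later rows make up. Full scale, the value 1, is 10 cm for a shift and pi/4 rad for a turn. A row lasts 1/10 s, in which the tool goes at most 50 mm and 8.59 degrees, less where a joint would pass 70% of its speed; a pose out of reach is approached as far as the arm can. A call with a number of a shift or a turn outside -1 to 1 is refused whole. A call with a gripper value outside its range is refused whole. "fingers" is the closure in counts, from 0 (fully open) to 255 (shut), set as the call begins (left out, the last holds). The fingers move at their own pace and stop on an object; "squeeze" is the grip in N (left out, the last holds). Time passes only in rows, so rows that repeat a pose let the fingers close. It gives the time, the measured TCP pose, the force, the opening and the grip force at its end, in the units of the state.
- status.get_obs(): the state, without advancing time (a new reading comes with each control period).
- snapshot(name): name is "scene" or "top" or "wrist"; returns a dict with "image" (384x512x3 uint8, red, green, blue), "z_map" (384x512 float32, m along the optical axis (not along the pixel's ray), 0 where there is no reading), "fov_y" (degrees; the focal length in pixels is half the picture's height over the tangent of half this angle, whatever the lens; pixels are square), "cx", "cy" (the principal point, pixels), "T" (4x4, takes a point from camera to world coordinates). Camera axes: x right, y down, z forward; pixel columns grow to the right and rows downward; lengths in m; the calibration is good to about 2 mm. A picture is of the moment at which its call begins.
- arm.job_done(): hands the job in; it is judged then, once.
The state is a dict: "time_s": time; "joint_positions": joint angles; "qvel": joint speeds; "joint_efforts": joint torques, N m; "ee_pos": TCP position; "tool_rot": TCP orientation; "contact_force": force on the tool from outside, world axes, zero at the start; "wrist_torque": the same for the moment, N m; "width": opening from 0.0 (shut) to 1.0 (fully open); "finger_force": force on a finger pad.
Only numpy, scipy, OpenCV 4.12 (cv2) and the standard library are available. Lean on these libraries where they do the work, as an engineer would, in place of code of your own. Each camera call takes 0.05 s, during which the arm holds its last target. There are 200 camera calls.

## Working session

There is one attempt and no reset: what is moved stays moved. The work goes in short steps, Python scripts to look and compute and a tool call to move; the robot and the scene stay as the last step left them, time stands still between calls to the robot, and variables do not carry over. Pictures are saved under pics/ and viewed, at most 10 in all, crops included, and the job is handed in when it is done.

Besides the shell and the picture viewer there is one more tool, called after ">>>" in YAML: its name, and indented under it one key for each argument. drive_tool: Moves the arm, as the interface text tells. Its arguments: {"type":"object","properties":{"moves":{"type":"array"},"fingers":{"type":"number"},"squeeze":{"type":"number"}},"required":["moves"]}

```bash
mkdir -p pics; cat > h.py <<'E'
import numpy as np,cv2
from plant import status,snapshot,arm
def cloud(s):
    z=s['z_map'];h,w=z.shape;f=h/2/np.tan(np.radians(s['fov_y'])/2)
    u,v=np.meshgrid(np.arange(w),np.arange(h))
    P=np.stack([(u-s['cx'])*z/f,(v-s['cy'])*z/f,z],-1)
    P=P@s['T'][:3,:3].T+s['T'][:3,3];P[z==0]=np.nan
    return P
def save(im,n): cv2.imwrite('pics/'+n,im[...,::-1])
E
python3 - <<'E'
from h import *
a=snapshot('scene');b=snapshot('top')
np.savez('s0.npz',a=a['image'],b=b['image'],pa=cloud(a),pb=cloud(b))
save(a['image'],'scene0.png');save(b['image'],'top0.png')
print(a['T'],b['T'],status.get_obs())
E
```

```text
[[-0.77375428  0.35850068 -0.52228496  1.11339649]
 [ 0.63326173  0.45965457 -0.6226534   0.72389599]
 [ 0.016849   -0.81252381 -0.58268445  0.77537247]
 [ 0.          0.          0.          1.        ]] [[ 0.01772888 -0.98288151  0.1833838   0.27120417]
 [-0.99981871 -0.01615378  0.01007945 -0.01393092]
 [-0.00694456 -0.18352926 -0.98298972  1.46820174]
 [ 0.          0.          0.          1.        ]] {'time_s': 0.1, 'joint_positions': array([ 1.18040572,  0.43515128,  0.02499762,  1.57398456, -0.01161254,
        1.13399975, -0.07509843]), 'qvel': array([ 0.00099305, -0.00129228, -0.00123218, -0.00096137,  0.00162646,
       -0.00010482, -0.0009868 ]), 'joint_efforts': array([ 2.02665884e-03, -6.71762753e+01,  1.02764659e+00, -3.16906393e+01,
        1.57294393e-02,  7.21761928e-03, -4.38383529e-05]), 'ee_pos': array([ 0.17720398, -0.59886893,  0.21441433]), 'tool_rot': array([-6.79735548e-04,  9.89671471e-01,  1.43352333e-01, -1.62238163e-04]), 'contact_force': array([ 0.06768855, -0.28744123,  0.09318852]), 'wrist_torque': array([-0.00554615,  0.0518975 ,  0.01544792]), 'finger_force': 0.0, 'width': 0.9968795711393444}
```

View pics/scene0.png

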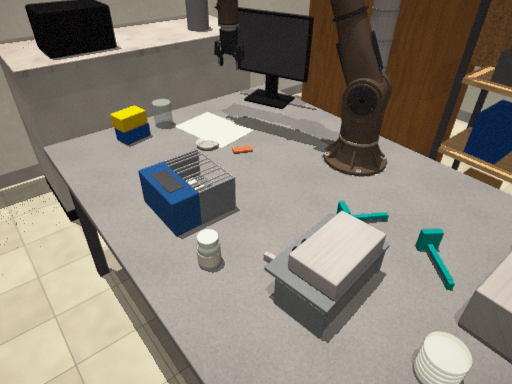

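View pics/top0.png

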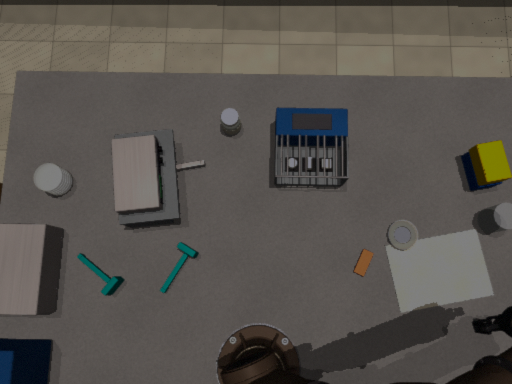

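Scene: riser at top-view (147,177) with the stem sticking out at (178–205,165); keypad at (312,150), open toward the robot, with keys at (293/310/328,162). Jar at (230,120), dish at (403,235), copper block at (363,262). I'll measure these next.

```bash
python3 - <<'E'
from h import *
d=np.load('s0.npz');P=d['pb'];I=d['b']
c=np.vstack([cv2.resize(I[95:200,265:360],None,fx=6,fy=5.5,interpolation=cv2.INTER_CUBIC)])
save(c,'kp.png')
for n,(u,v) in dict(stem0=(182,167),stem1=(200,164),k1=(293,162),k2=(310,162),k3=(328,163),jar=(230,116),dish=(403,235),coupon=(363,262),g=(200,250)).items(): print(n,P[v,u].round(4))
def rect(m,n):
    q=P[m][:,:2].astype(np.float32); r=cv2.minAreaRect(q);print(n,len(q),np.round(r[0],4),np.round(r[1],4),r[2]);print(cv2.boxPoints(r).round(4).tolist())
u,v=np.meshgrid(np.arange(512),np.arange(384));z=P[...,2]
rect((u>100)&(u<185)&(v>120)&(v<235)&(abs(z-.107)<.005),'shelf')
rect((u>100)&(u<185)&(v>120)&(v<235)&(abs(z-.161)<.006),'instr')
rect((u>265)&(u<360)&(v>95)&(v<150)&(abs(z-.126)<.005)&(I[...,2]>I[...,0]*1.5),'box')
rect((u>265)&(u<360)&(v>95)&(v<195)&(abs(z-.124)<.01),'boxguard')
m=(u>176)&(u<212)&(v>150)&(v<180)&(z>.02)&(z<.04);rect(m,'stem')
for vv in (160,162,164,166): print(np.round(z[vv,276:350],3).tolist())
E
```

```text
stem0 [0.6089 0.2546 0.0304]
stem1 [0.6207 0.1977 0.0262]
k1 [ 0.6275 -0.1009  0.0448]
k2 [ 0.6268 -0.1543  0.0512]
k3 [ 0.6244 -0.2112  0.0512]
jar [0.7578 0.0996 0.101 ]
dish [ 0.4052 -0.454   0.0017]
coupon [ 0.3179 -0.3232  0.011 ]
g [0.3468 0.1897 0.0008]
shelf 1750 [0.5638 0.3488] [0.281  0.1797] 7.231109142303467
[[0.413100004196167, 0.420199990272522], [0.435699999332428, 0.24199999868869781], [0.7145000100135803, 0.27730000019073486], [0.6919000148773193, 0.45559999346733093]]
instr 3101 [0.561  0.3681] [0.2203 0.1324] 7.15834903717041
[[0.44350001215934753, 0.41999998688697815], [0.46000000834465027, 0.28859999775886536], [0.678600013256073, 0.31610000133514404], [0.6621000170707703, 0.44749999046325684]]
box 1250 [ 0.7353 -0.152 ] [0.218  0.0905] 89.90214538574219
[[0.6898000240325928, -0.26089999079704285], [0.7803000211715698, -0.26109999418258667], [0.7807000279426575, -0.04309999942779541], [0.6901999711990356, -0.042899999767541885]]
boxguard 2933 [ 0.6715 -0.1517] [0.2218 0.2205] 0.04169199988245964
[[0.5605000257492065, -0.04149999842047691], [0.560699999332428, -0.
[... 1688 characters left out ...]
.047, 0.124, 0.125, 0.047, 0.044, 0.042, 0.051, 0.048, 0.048, 0.047, 0.027, 0.021, 0.017, 0.123, 0.127, 0.02, 0.022, 0.02, 0.023, 0.029, 0.123, 0.07, 0.086, 0.103, 0.115, 0.126, 0.124, -0.003]
[0.126, 0.025, 0.02, 0.016, 0.022, 0.127, 0.02, 0.015, 0.02, 0.027, 0.026, 0.119, 0.035, 0.045, 0.046, 0.046, 0.043, 0.044, 0.043, 0.042, 0.027, 0.025, 0.033, 0.127, 0.021, 0.019, 0.025, 0.026, 0.03, 0.124, 0.126, 0.047, 0.047, 0.054, 0.054, 0.056, 0.025, 0.027, 0.03, 0.026, 0.02, 0.13, 0.124, 0.026, 0.026, 0.028, 0.046, 0.131, 0.13, 0.049, 0.048, 0.04, 0.049, 0.046, 0.049, 0.049, 0.025, 0.023, 0.024, 0.026, 0.13, 0.018, 0.021, 0.022, 0.02, 0.03, 0.128, 0.067, 0.086, 0.101, 0.117, 0.126, 0.125, -0.001]
```

View pics/kp.png

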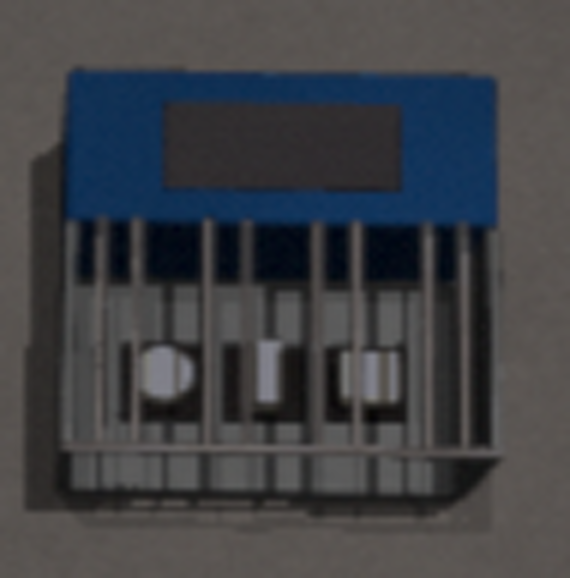

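Keypad is square to the world, with its origin at about (0.625, −0.152) and yaw 0. Left to right the keys are round (y≈−0.097), narrow (−0.152) and square (−0.207). The stem runs at yaw −77.6°, with the foot end near (0.630, 0.186). Next I travel to above the stem.

>>> drive_tool:
  moves:
    - [[0.25,0.45,0.0],0.11]
    - [[0.5,0.9,0.0],0.21]
    - [[0.5,0.9,0.0],0.21]
  fingers: 0
  squeeze: 100

```text
time_s: 0.4
ee_pos: [0.2317, -0.5034, 0.2148]
tool_rot: [-0.002, 0.973, 0.229, 0.001]
contact_force: [-0.2, -0.1, 0.5]
width: 1.003
finger_force: 0.0
```

>>> drive_tool:
  moves:
    - [[0.25,0.45,0.0],0.11]
    - [[0.5,0.9,0.0],0.21]
    - [[0.5,0.9,0.0],0.21]

```text
time_s: 0.7
ee_pos: [0.281, -0.4135, 0.215]
tool_rot: [-0.001, 0.951, 0.309, 0.001]
contact_force: [-0.3, -0.7, 0.4]
width: 0.996
finger_force: 0.0
```

>>> drive_tool:
  moves:
    - [[0.25,0.45,0.0],0.11]
    - [[0.5,0.9,0.0],0.21]
    - [[0.5,0.9,0.0],0.21]

```text
time_s: 1.0
ee_pos: [0.3304, -0.3239, 0.2152]
tool_rot: [-0.001, 0.922, 0.386, 0.001]
contact_force: [-0.4, -0.5, -0.2]
width: 1.0
finger_force: 0.0
```

>>> drive_tool:
  moves:
    - [[0.25,0.45,0.0],0.11]
    - [[0.5,0.9,0.0],0.21]
    - [[0.5,0.9,0.0],0.21]

```text
time_s: 1.3
ee_pos: [0.3801, -0.2342, 0.2153]
tool_rot: [-0.0, 0.888, 0.46, 0.001]
contact_force: [-0.6, -0.2, 0.4]
width: 1.004
finger_force: 0.0
```

>>> drive_tool:
  moves:
    - [[0.25,0.45,0.0],0.11]
    - [[0.5,0.9,0.0],0.21]
    - [[0.5,0.9,0.0],0.21]

```text
time_s: 1.6
ee_pos: [0.4301, -0.1442, 0.2155]
tool_rot: [-0.0, 0.847, 0.532, 0.001]
contact_force: [0.4, -0.6, 0.8]
width: 1.001
finger_force: 0.0
```

>>> drive_tool:
  moves:
    - [[0.25,0.45,0.0],0.11]
    - [[0.5,0.9,0.0],0.21]
    - [[0.5,0.9,0.0],0.21]

```text
time_s: 1.9
ee_pos: [0.4799, -0.054, 0.2154]
tool_rot: [-0.001, 0.8, 0.6, 0.002]
contact_force: [-0.6, -0.4, -0.1]
width: 1.002
finger_force: 0.0
```

>>> drive_tool:
  moves:
    - [[0.25,0.45,0.0],0.11]
    - [[0.5,0.9,0.0],0.21]
    - [[0.5,0.9,0.0],0.21]

```text
time_s: 2.2
ee_pos: [0.5294, 0.0361, 0.2151]
tool_rot: [-0.001, 0.749, 0.663, 0.002]
contact_force: [-0.3, -0.1, -0.2]
width: 1.0
finger_force: 0.0
```

>>> drive_tool:
  moves:
    - [[0.25,0.45,0.0],0.11]
    - [[0.5,0.9,0.0],0.21]
    - [[0.5,0.9,0.0],0.21]

```text
time_s: 2.5
ee_pos: [0.5788, 0.126, 0.2147]
tool_rot: [-0.001, 0.692, 0.722, 0.001]
contact_force: [-0.3, 0.7, 0.4]
width: 1.004
finger_force: 0.0
```

>>> drive_tool:
  moves:
    - [[0.24,0.39,0.0],0.11]
    - [[0.47,0.78,0.0],0.22]
    - [[0.47,0.78,-0.4],0.22]
    - [[0.47,0.78,-0.8],0.22]
    - [[0.47,0.78,-0.8],0.22]

```text
time_s: 3.0
ee_pos: [0.6216, 0.1948, 0.129]
tool_rot: [-0.002, 0.63, 0.776, -0.005]
contact_force: [-0.7, -1.3, -0.8]
width: 1.003
finger_force: 0.0
```

```bash
python3 - <<'E'
from h import *
s=snapshot('wrist');P=cloud(s);save(s['image'],'w1.png');z=P[...,2]
m=(z>.02)&(z<.036)&(P[...,1]<.262)&(P[...,1]>.17)&(P[...,0]>.58)&(P[...,0]<.67)
q=P[m][:,:2].astype(np.float32);r=cv2.minAreaRect(q);print(len(q),r,cv2.boxPoints(r).round(4).tolist(),np.median(z[m]))
o=status.get_obs();print(o['ee_pos'],o['tool_rot'],o['joint_positions'])
E
```

```text
1872 ((0.6215786933898926, 0.22531653940677643), (0.01586873270571232, 0.07683105766773224), 11.842775344848633) [[0.60589998960495, 0.2612999975681305], [0.6216999888420105, 0.18610000610351562], [0.6371999979019165, 0.18930000066757202], [0.6215000152587891, 0.2644999921321869]] 0.027870267021934736
[0.62306296 0.1958615  0.13250792] [-0.00113422  0.63016883  0.77645153 -0.00299715] [-0.01991317  0.62819038 -0.58225286  1.55192779  0.37495237  1.08159031
 -0.48720259]
```

View pics/w1.png

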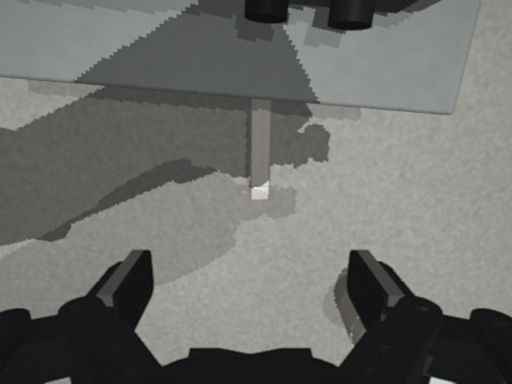

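Stem seen at column 260, rows 100–195, its foot end at (260,190), centred between the open fingers. The fit matches the 16 mm width and 28 mm height. Going down to grip.

>>> drive_tool:
  moves:
    - [[0.0,0.01,-0.2],0.0]
    - [[0.0,0.01,-0.5],0.0]
    - [[0.0,0.01,-0.8],0.0]
    - [[0.0,0.01,-0.8],0.0]

```text
time_s: 3.45
ee_pos: [0.6236, 0.1975, 0.0538]
tool_rot: [-0.0, 0.63, 0.777, -0.002]
contact_force: [-0.8, -0.5, -0.4]
width: 1.002
finger_force: 0.0
```

>>> drive_tool:
  moves:
    - [[0.0,0.0,-0.2],0.0]
    - [[0.0,0.0,-0.39],0.0]
    - [[0.0,0.0,-0.39],0.0]
    - [[0.0,0.0,-0.39],0.0]

```text
time_s: 3.85
ee_pos: [0.6257, 0.1998, 0.0186]
tool_rot: [0.001, 0.63, 0.777, 0.001]
contact_force: [0.2, 1.0, 0.4]
width: 0.998
finger_force: 0.0
```

>>> drive_tool:
  moves:
    - [[0.0,0.0,0.0],0.0]
    - [[0.0,0.0,0.0],0.0]
    - [[0.0,0.0,0.0],0.0]
    - [[0.0,0.0,0.0],0.0]
    - [[0.0,0.0,0.0],0.0]
  fingers: 255
  squeeze: 100

```text
time_s: 4.35
ee_pos: [0.6244, 0.1997, 0.0163]
tool_rot: [0.0, 0.629, 0.777, 0.0]
contact_force: [0.5, -0.5, 0.4]
width: 0.15
finger_force: 0.0
```

>>> drive_tool:
  moves:
    - [[0.0,0.0,0.0],0.0]
    - [[0.0,0.0,0.0],0.0]
    - [[0.0,0.0,0.0],0.0]
    - [[0.0,0.0,0.0],0.0]

```text
time_s: 4.75
ee_pos: [0.6244, 0.1997, 0.0161]
tool_rot: [0.0, 0.629, 0.777, -0.0]
contact_force: [-0.2, -0.4, 0.0]
width: -0.003
finger_force: 0.0
```

```bash
python3 - <<'E'
from h import *
s=snapshot('wrist');t=snapshot('top');P=cloud(t);z=P[...,2]
im=np.hstack([cv2.resize(s['image'],(400,300)),cv2.resize(t['image'][110:220,130:277],(400,300))])
save(im,'w2.png')
c=snapshot('scene');save(cv2.resize(c['image'][150:300,220:420],(800,600)),'s2.png')
E
```

```text
(no output)
```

View pics/w2.png

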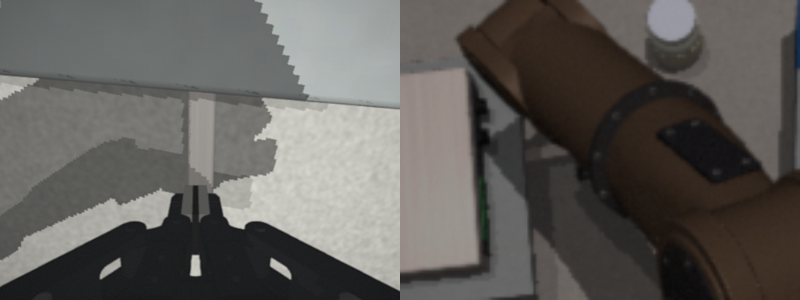

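Jaws are shut at (197,190 in the left half) just short of the foot; the stem still lies beyond them. I'll remeasure the visible stem.

```bash
python3 - <<'E'
from h import *
s=snapshot('wrist');P=cloud(s);z=P[...,2]
for v in range(110,260,8): print(v,P[v,[250,258]].round(4).tolist(),s['image'][v,258])
o=status.get_obs();print(o['ee_pos'],o['tool_rot'],s['T'].round(3).tolist())
E
```

```text
110 [[0.6094, 0.2675, 0.1057], [0.611, 0.2678, 0.1061]] [105 109 108]
118 [[0.6105, 0.262, 0.028], [0.614, 0.2628, 0.028]] [102 101  98]
126 [[0.6112, 0.2587, 0.0286], [0.6147, 0.2595, 0.029]] [139 135 131]
134 [[0.6119, 0.2554, 0.0294], [0.6154, 0.256, 0.028]] [155 151 146]
142 [[0.6127, 0.2518, 0.0278], [0.6161, 0.2527, 0.0291]] [156 152 147]
150 [[0.6134, 0.2484, 0.0282], [0.6169, 0.2493, 0.029]] [155 150 145]
158 [[0.6142, 0.2448, 0.0279], [nan, nan, nan]] [157 152 146]
166 [[0.615, 0.2411, 0.0272], [0.6185, 0.242, 0.0277]] [154 149 146]
174 [[0.6157, 0.2375, 0.0276], [0.6192, 0.2386, 0.0291]] [155 151 146]
182 [[0.6165, 0.2338, 0.0276], [0.6201, 0.2348, 0.0283]] [154 151 146]
190 [[0.6173, 0.2302, 0.0281], [0.621, 0.2308, 0.0274]] [153 150 145]
198 [[0.6181, 0.2264, 0.0281], [0.6217, 0.2273, 0.0285]] [151 149 143]
206 [[0.6189, 0.2224, 0.0275], [0.6225, 0.2235, 0.0285]] [152 149 144]
214 [[0.6197, 0.2186, 0.0278], [0.6235, 0.2192, 0.0272]] [152 147 143]
222 [[0.6206, 0.2146, 0.0276], [0.6242, 0.2158, 0.0288]] [151 148 143]
230 [[0.6215, 0.2104, 0.0271], [0.6251, 0.2116, 0.0283]] [115 113 108]
238 [[0.6213, 0.2111, 0.0385], [0.6249, 0.2118, 0.0383]] [84 85 82]
246 [[0.6213, 0.2113, 0.0474], [0.6247, 0.2116, 0.0465]] [84 84 82]
254 [[0.6214, 0.2109, 0.0541], [0.6245, 0.2119, 0.0547]] [84 85 83]
[0.62436948 0.19968992 0.01610467] [7.15165802e-06 6.29412382e-01 7.77071460e-01 1.26598849e-06] [[0.978, 0.199, 0.057, 0.609], [0.207, -0.94, -0.272, 0.269], [-0.0, 0.278, -0.96, 0.175], [0.0, 0.0, 0.0, 1.0]]
```

View pics/s2.png

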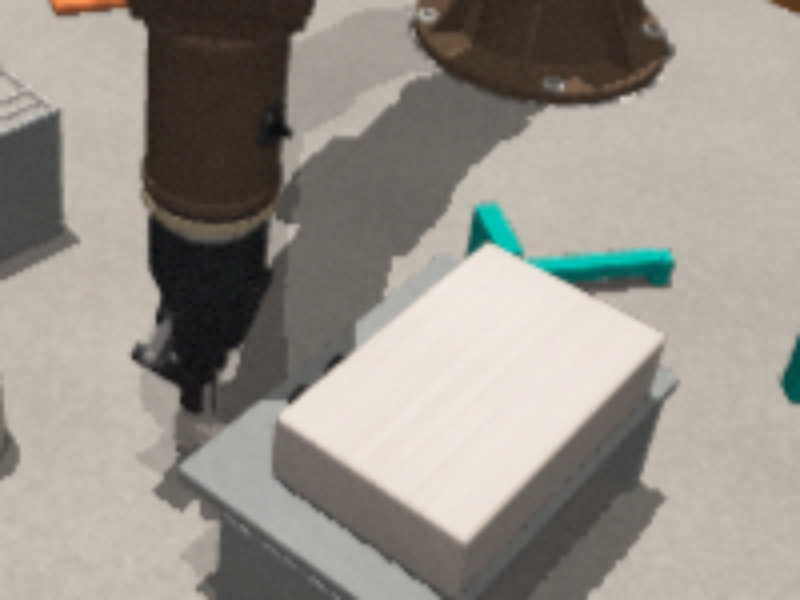

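>>> drive_tool:
  moves:
    - [[0.0,0.0,0.0],0.0]
    - [[0.0,0.0,0.0],0.0]
    - [[0.0,0.0,0.0],0.0]
    - [[0.0,0.0,0.0],0.0]
    - [[0.0,0.0,0.0],0.0]
  fingers: 0

```text
time_s: 5.45
ee_pos: [0.6244, 0.1997, 0.0161]
tool_rot: [0.0, 0.629, 0.777, 0.0]
contact_force: [-0.8, -0.4, -0.3]
width: 0.846
finger_force: 0.0
```

```bash
python3 - <<'E'
from h import *
s=snapshot('wrist');P=cloud(s);z=P[...,2];save(s['image'],'w3.png')
m=(z>.02)&(z<.036)&(P[...,1]<.262)&(P[...,1]>.13)&(P[...,0]>.60)&(P[...,0]<.65)
q=P[m][:,:2].astype(np.float32);r=cv2.minAreaRect(q);print(len(q),r,cv2.boxPoints(r).round(4).tolist(),np.median(z[m]))
for v in range(222,300,6): print(v,P[v,[250,258,266]].round(4).tolist(),s['image'][v,258])
E
```

```text
5169 ((0.6216434240341187, 0.2252792865037918), (0.016048913821578026, 0.07733483612537384), 11.43955135345459) [[0.6061000227928162, 0.26159998774528503], [0.621399998664856, 0.1858000010251999], [0.6371999979019165, 0.1889999955892563], [0.6218000054359436, 0.2648000121116638]] 0.027907968779157855
222 [[0.6205, 0.2149, 0.0286], [0.6243, 0.2155, 0.0281], [0.628, 0.2163, 0.0281]] [145 141 137]
228 [[0.6212, 0.2118, 0.0283], [0.6249, 0.2128, 0.0288], [0.6287, 0.2134, 0.0282]] [112 110 106]
234 [[0.6218, 0.2087, 0.0281], [0.6256, 0.2095, 0.028], [0.6294, 0.2103, 0.028]] [110 107 104]
240 [[0.6225, 0.2057, 0.0282], [0.6264, 0.2062, 0.0276], [0.63, 0.2074, 0.0285]] [110 108 105]
246 [[0.6232, 0.2025, 0.0279], [0.6271, 0.2027, 0.0267], [0.6308, 0.2041, 0.028]] [110 108 104]
252 [[0.6239, 0.199, 0.0273], [0.6276, 0.2002, 0.0282], [0.6315, 0.2011, 0.0282]] [102 100  97]
258 [[0.6247, 0.1954, 0.0265], [0.6285, 0.1964, 0.0269], [0.6326, 0.1967, 0.0258]] [110 108 105]
264 [[0.6254, 0.192, 0.0261], [0.6293, 0.193, 0.0264], [0.6331, 0.1941, 0.027]] [109 107 104]
270 [[0.6261, 0.1888, 0.0263], [0.6301, 0.1894, 0.0258], [0.634, 0.1905, 0.0263]] [107 103 100]
276 [[0.6299, 0.1708, 0.0002], [0.6347, 0.1714, -0.0005], [0.6391, 0.1731, 0.0008]] [170 169 163]
282 [[0.6306, 0.1672, 0.0008], [0.6353, 0.1681, 0.0007], [0.6402, 0.1685, -0.0004]] [188 187 181]
288 [[0.6316, 0.1627, -0.0001], [0.6365, 0.1631, -0.0009], [0.6409, 0.1651, 0.0006]] [193 192 185]
294 [[0.6324, 0.1587, 0.0], [0.6372, 0.1598, 0.0002], [0.642, 0.1604, -0.0004]] [204 202 195]
```

View pics/w3.png

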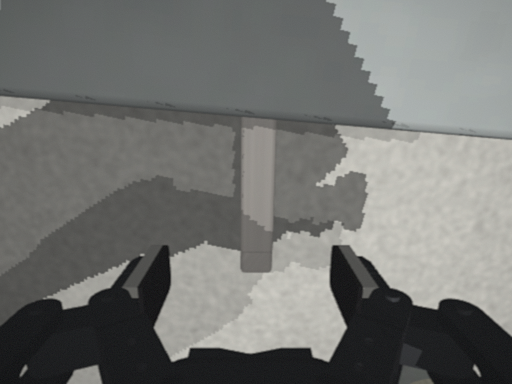

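The bar hasn't moved (foot end still at row 270). The shut pads appeared only above z≈0.03, so they may have closed over the stem. I'll check the true pad height in the depth data.

```bash
python3 - <<'E'
from h import *
s=snapshot('wrist');P=cloud(s)
for c in (140,148,156,162,344,352,360): 
    print(c,[(v,*P[v,c].round(3)) for v in range(240,330,10)])
c=snapshot('scene');Q=cloud(c);z=Q[...,2]
m=(abs(Q[...,0]-.624)<.075)&(abs(Q[...,1]-.2)<.03)&(z<.1)&(c['image'].max(-1)<60)
print(m.sum(),np.sort(z[m])[:15],Q[m][np.argsort(z[m])[:15]].round(3).tolist())
E
```

```text
140 [(240, np.float64(0.563), np.float64(0.181), np.float64(0.001)), (250, np.float64(0.576), np.float64(0.201), np.float64(0.05)), (260, np.float64(0.58), np.float64(0.202), np.float64(0.059)), (270, np.float64(0.582), np.float64(0.202), np.float64(0.066)), (280, np.float64(0.583), np.float64(0.2), np.float64(0.07)), (290, np.float64(0.584), np.float64(0.196), np.float64(0.07)), (300, np.float64(0.585), np.float64(0.194), np.float64(0.072)), (310, np.float64(0.586), np.float64(0.191), np.float64(0.074)), (320, np.float64(0.586), np.float64(0.187), np.float64(0.074))]
148 [(240, np.float64(0.567), np.float64(0.181), np.float64(0.0)), (250, np.float64(0.58), np.float64(0.202), np.float64(0.051)), (260, np.float64(0.583), np.float64(0.203), np.float64(0.06)), (270, np.float64(0.583), np.float64(0.199), np.float64(0.06)), (280, np.float64(0.584), np.float64(0.195), np.float64(0.061)), (290, np.float64(0.585), np.float64(0.192), np.float64(0.063)), (300, np.float64(0.586), np.float64(0.188), np.float64(0.064)), (310, np.float64(0.586), np.float64(0.184), np.float64(0.065)), (320, np.floa
[... 2743 characters left out ...]
0, np.float64(0.662), np.float64(0.21), np.float64(0.072)), (310, np.float64(0.662), np.float64(0.207), np.float64(0.074)), (320, np.float64(0.663), np.float64(0.204), np.float64(0.075))]
164 [0.04720678 0.04827965 0.04859588 0.04905915 0.04925435 0.04933207
 0.04953392 0.04999318 0.05098904 0.05247174 0.05254037 0.05254878
 0.05310098 0.05346263 0.05435809] [[0.581, 0.189, 0.047], [0.578, 0.198, 0.048], [0.58, 0.192, 0.049], [0.582, 0.186, 0.049], [0.576, 0.196, 0.049], [0.581, 0.197, 0.049], [0.582, 0.181, 0.05], [0.581, 0.188, 0.05], [0.58, 0.195, 0.051], [0.582, 0.185, 0.052], [0.58, 0.187, 0.053], [0.58, 0.192, 0.053], [0.582, 0.181, 0.053], [0.674, 0.214, 0.053], [0.581, 0.183, 0.054]]
```

Both cameras put the open fingertips at z≈0.043, when the reported TCP implies about 0.018. The tool is therefore really some 25 mm higher than reported, and x and y agree. I'll lower by 22 mm while watching force, then close.

>>> drive_tool:
  moves:
    - [[0.0,0.0,-0.07],0.0]
    - [[0.0,0.0,-0.14],0.0]
    - [[0.0,0.0,-0.22],0.0]
    - [[0.0,0.0,-0.22],0.0]

```text
time_s: 6.0
ee_pos: [0.6233, 0.1991, -0.0077]
tool_rot: [-0.001, 0.629, 0.777, -0.001]
contact_force: [0.5, -1.1, -0.3]
width: 1.0
finger_force: 0.0
```

>>> drive_tool:
  moves:
    - [[0.0,0.0,0.0],0.0]
    - [[0.0,0.0,0.0],0.0]
    - [[0.0,0.0,0.0],0.0]
    - [[0.0,0.0,0.0],0.0]
    - [[0.0,0.0,0.0],0.0]
  fingers: 255
  squeeze: 100

```text
time_s: 6.5
ee_pos: [0.625, 0.1999, -0.0053]
tool_rot: [0.0, 0.63, 0.777, 0.001]
contact_force: [2.4, -0.3, 8.7]
width: 0.159
finger_force: 98.5
```

>>> drive_tool:
  moves:
    - [[0.0,0.0,0.0],0.0]
    - [[0.0,0.0,0.0],0.0]

```text
time_s: 6.7
ee_pos: [0.6251, 0.1999, -0.0052]
tool_rot: [0.0, 0.629, 0.777, 0.001]
contact_force: [0.5, -0.2, 5.8]
width: 0.158
finger_force: 98.8
```

Gripped (98 N, opening matches the stem). Lift 5 mm and pull it out.

>>> drive_tool:
  moves:
    - [[0.0,0.0,0.06],0.0]
    - [[0.01,-0.15,0.06],0.0]
    - [[0.02,-0.35,0.06],0.0]
    - [[0.04,-0.55,0.06],0.0]
    - [[0.06,-0.75,0.06],0.0]

```text
time_s: 7.2
ee_pos: [0.6299, 0.1221, -0.0004]
tool_rot: [-0.0, 0.63, 0.777, -0.001]
contact_force: [-0.2, -0.4, -1.9]
width: 0.161
finger_force: 98.0
```

>>> drive_tool:
  moves:
    - [[0.0,-0.2,0.0],0.0]
    - [[0.0,-0.4,0.0],0.0]
    - [[0.0,-0.6,0.0],0.0]
    - [[0.0,-0.8,0.0],0.0]
    - [[0.0,-0.9,0.0],0.0]

```text
time_s: 7.7
ee_pos: [0.6297, 0.0305, -0.0005]
tool_rot: [0.0, 0.631, 0.776, -0.001]
contact_force: [-0.1, -0.3, -1.6]
width: 0.161
finger_force: 98.0
```

>>> drive_tool:
  moves:
    - [[-0.1,0.0,0.0],0.15]
    - [[-0.2,0.0,0.0],0.3]
    - [[-0.3,0.0,0.0],0.45]
    - [[-0.4,0.0,0.0],0.6]
    - [[-0.5,0.0,0.0],0.75]

```text
time_s: 8.2
ee_pos: [0.5797, 0.0344, 0.0]
tool_rot: [-0.0, 0.374, 0.927, -0.0]
contact_force: [-0.8, -0.2, -2.1]
width: 0.153
finger_force: 98.1
```

>>> drive_tool:
  moves:
    - [[-0.1,0.0,0.0],0.15]
    - [[-0.2,0.0,0.0],0.3]
    - [[-0.3,0.0,0.0],0.45]
    - [[-0.4,0.0,0.0],0.6]
    - [[-0.5,0.0,0.0],0.75]

```text
time_s: 8.7
ee_pos: [0.5298, 0.0344, 0.0001]
tool_rot: [-0.0, 0.089, 0.996, -0.0]
contact_force: [0.2, 0.6, -2.0]
width: 0.162
finger_force: 98.1
```

>>> drive_tool:
  moves:
    - [[0.0,0.0,0.0],0.15]
    - [[0.0,0.0,0.0],0.24]
    - [[0.0,0.0,0.0],0.24]
    - [[0.0,0.0,0.0],0.24]

```text
time_s: 9.1
ee_pos: [0.5303, 0.0345, 0.0]
tool_rot: [-0.0, -0.001, 1.0, 0.0]
contact_force: [0.6, -0.6, -1.7]
width: 0.162
finger_force: 97.9
```

```bash
python3 - <<'E'
from h import *
t=snapshot('top');s=snapshot('scene')
save(np.hstack([cv2.resize(s['image'],(400,300)),cv2.resize(t['image'][100:340,130:450],(400,300))]),'p4.png')
o=status.get_obs();print(o['ee_pos'],o['joint_positions'],o['contact_force'])
E
```

```text
[5.30420972e-01 3.46314013e-02 1.44979634e-04] [ 0.43366847  0.74190376 -0.86530854  1.95751386  0.78248764  0.81778325
  0.69717666] [ 0.1313782   0.25332678 -1.58577878]
```

View pics/p4.png

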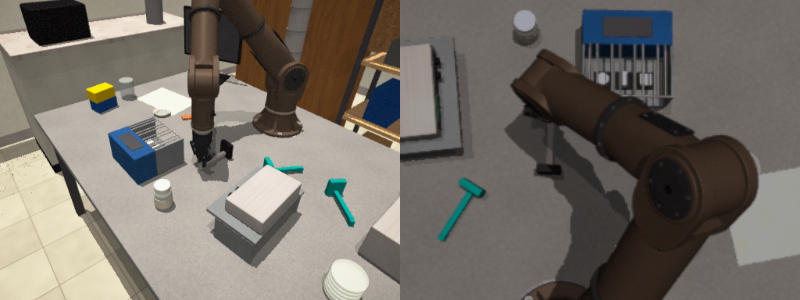

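Bar is out and points at +x, with the black handle at (548,168) in the right half. Lower it, let go, back off up.

>>> drive_tool:
  moves:
    - [[0.0,0.0,-0.03],0.0]
    - [[0.0,0.0,-0.05],0.0]
    - [[0.0,0.0,-0.05],0.0]
    - [[0.0,0.0,-0.05],0.0]

```text
time_s: 9.6
ee_pos: [0.5303, 0.0347, -0.005]
tool_rot: [-0.0, -0.002, 1.0, -0.0]
contact_force: [-0.4, 0.3, -1.3]
width: 0.159
finger_force: 98.2
```

>>> drive_tool:
  moves:
    - [[0.0,0.0,0.0],0.0]
    - [[0.0,0.0,0.0],0.0]
    - [[0.0,0.0,0.0],0.0]
    - [[0.0,0.0,0.0],0.0]
    - [[0.0,0.0,0.0],0.0]
  fingers: 0

```text
time_s: 10.1
ee_pos: [0.5304, 0.0347, -0.0048]
tool_rot: [0.0, -0.002, 1.0, 0.0]
contact_force: [-0.5, 0.5, 0.2]
width: 0.986
finger_force: 0.0
```

>>> drive_tool:
  moves:
    - [[0.0,0.0,0.0],0.0]
    - [[0.0,0.0,0.2],0.0]
    - [[0.0,0.0,0.5],0.0]
    - [[0.0,0.0,1.0],0.0]
    - [[0.0,0.0,1.0],0.0]

```text
time_s: 10.6
ee_pos: [0.5335, 0.0365, 0.1005]
tool_rot: [0.004, -0.003, 1.0, 0.001]
contact_force: [0.5, 0.1, 0.2]
width: 0.997
finger_force: 0.0
```

>>> drive_tool:
  moves:
    - [[-0.1,0.0,0.3],-0.15]
    - [[-0.3,0.0,0.5],-0.3]
    - [[-0.4,0.0,0.5],-0.45]
    - [[-0.5,0.0,0.5],-0.6]
    - [[-0.5,0.0,0.5],-0.75]

```text
time_s: 11.1
ee_pos: [0.479, 0.0344, 0.1452]
tool_rot: [-0.0, 0.29, 0.957, -0.001]
contact_force: [-0.6, -0.3, -0.4]
width: 1.002
finger_force: 0.0
```

>>> drive_tool:
  moves:
    - [[-0.2,0.0,0.0],-0.15]
    - [[-0.3,0.0,0.0],-0.3]
    - [[-0.4,0.0,0.0],-0.45]
    - [[-0.5,0.0,0.0],-0.6]
    - [[-0.5,0.0,0.0],-0.75]

```text
time_s: 11.6
ee_pos: [0.4289, 0.0345, 0.145]
tool_rot: [-0.0, 0.555, 0.832, -0.001]
contact_force: [0.3, -0.4, -1.3]
width: 1.006
finger_force: 0.0
```

>>> drive_tool:
  moves:
    - [[0.0,0.0,0.0],-0.15]
    - [[0.0,0.0,0.0],-0.3]
    - [[0.0,0.0,0.0],-0.45]
    - [[0.0,0.0,0.0],-0.5]
    - [[0.0,0.0,0.0],-0.5]

```text
time_s: 12.1
ee_pos: [0.4302, 0.0348, 0.1451]
tool_rot: [0.0, 0.705, 0.709, -0.0]
contact_force: [0.6, -0.4, -0.2]
width: 0.996
finger_force: 0.0
```

```bash
python3 - <<'E'
from h import *
o=status.get_obs();print(o['ee_pos'],o['tool_rot'],o['joint_positions'],o['width'])
for n in('top','wrist'):
    t=snapshot(n);P=cloud(t);z=P[...,2];X,Y=P[...,0],P[...,1]
    for nm,lo,hi in(('stem',.022,.034),('handle',.064,.076)):
        m=(z>lo)&(z<hi)&(X>.36)&(X<.58)&(Y>-.03)&(Y<.11)
        if m.sum()<10: print(n,nm,m.sum());continue
        q=P[m][:,:2].astype(np.float32);r=cv2.minAreaRect(q);print(n,nm,len(q),np.round(r[0],4),np.round(r[1],4),r[2],np.median(z[m]))
    save(t['image'],'q_%s.png'%n)
E
```

```text
[0.4302225  0.03475283 0.14509604] [ 1.48830951e-04  7.05396092e-01  7.08813321e-01 -8.37900745e-05] [ 0.40911791  0.29364511 -0.73416261  2.0662719   0.2567517   0.87096699
 -0.46602809] 0.995838421127419
top stem 0
top handle 0
wrist stem 3091 [0.4599 0.028 ] [0.0556 0.1621] 80.50144958496094 0.027878058837560726
wrist handle 2076 [0.3929 0.0368] [0.0594 0.0201] 89.45362854003906 0.06994183304494636
```

Wrist depth gives the handle at (0.393, 0.037), 59×20 mm, top at 70 mm, yaw ≈0, which matches expectation. The fingers touched the bench at a reported z≈−0.005, so for fingertips about 33 mm up the reported z must be ≈0.026.

>>> drive_tool:
  moves:
    - [[-0.2,0.02,0.0],0.0]
    - [[-0.37,0.02,-0.2],0.0]
    - [[-0.37,0.02,-0.4],0.0]
    - [[-0.37,0.02,-0.6],0.0]
    - [[-0.37,0.02,-0.6],0.0]

```text
time_s: 12.7
ee_pos: [0.3918, 0.0364, 0.0835]
tool_rot: [-0.001, 0.705, 0.709, -0.001]
contact_force: [-0.2, 0.2, 0.2]
width: 1.003
finger_force: 0.0
```

>>> drive_tool:
  moves:
    - [[0.0,0.0,-0.2],0.0]
    - [[0.0,0.0,-0.4],0.0]
    - [[0.0,0.0,-0.59],0.0]
    - [[0.0,0.0,-0.59],0.0]
    - [[0.0,0.0,-0.59],0.0]

```text
time_s: 13.2
ee_pos: [0.3937, 0.0369, 0.0268]
tool_rot: [-0.0, 0.705, 0.709, -0.0]
contact_force: [-0.4, 0.2, 0.5]
width: 1.003
finger_force: 0.0
```

>>> drive_tool:
  moves:
    - [[0.0,0.0,0.0],0.0]
    - [[0.0,0.0,0.0],0.0]
    - [[0.0,0.0,0.0],0.0]
    - [[0.0,0.0,0.0],0.0]
    - [[0.0,0.0,0.0],0.0]
  fingers: 255
  squeeze: 120

```text
time_s: 13.7
ee_pos: [0.3938, 0.0366, 0.0267]
tool_rot: [0.001, 0.705, 0.709, 0.0]
contact_force: [-1.0, 0.3, 8.2]
width: 0.213
finger_force: 117.0
```

>>> drive_tool:
  moves:
    - [[0.0,0.0,0.0],0.0]
    - [[0.0,0.0,0.0],0.0]
    - [[0.0,0.0,0.0],0.0]

```text
time_s: 14.0
ee_pos: [0.3938, 0.0366, 0.0267]
tool_rot: [0.001, 0.705, 0.709, 0.0]
contact_force: [-1.1, -0.6, 11.9]
width: 0.213
finger_force: 117.2
```

>>> drive_tool:
  moves:
    - [[0.0,0.0,0.1],0.0]
    - [[-0.05,0.0,0.3],0.0]
    - [[-0.1,0.0,0.5],0.0]
    - [[-0.1,0.0,0.78],0.0]
    - [[-0.1,0.0,0.78],0.0]

```text
time_s: 14.5
ee_pos: [0.3849, 0.0372, 0.1069]
tool_rot: [0.002, 0.705, 0.709, 0.002]
contact_force: [-0.1, 0.7, -1.5]
width: 0.212
finger_force: 117.6
```

>>> drive_tool:
  moves:
    - [[0.0,-0.25,0.0],0.0]
    - [[0.0,-0.5,0.0],0.0]
    - [[0.0,-0.75,0.0],0.0]
    - [[0.0,-0.95,0.0],0.0]
    - [[0.0,-0.95,0.0],0.0]

```text
time_s: 15.0
ee_pos: [0.3826, -0.0609, 0.1036]
tool_rot: [-0.0, 0.707, 0.707, -0.001]
contact_force: [0.3, 0.3, -2.2]
width: 0.211
finger_force: 117.4
```

>>> drive_tool:
  moves:
    - [[0.0,-0.2,0.0],0.0]
    - [[0.0,-0.39,0.0],0.0]
    - [[0.0,-0.39,0.0],0.0]
    - [[0.0,-0.39,0.0],0.0]

```text
time_s: 15.4
ee_pos: [0.3831, -0.0968, 0.1039]
tool_rot: [-0.0, 0.706, 0.709, 0.0]
contact_force: [-0.2, 1.0, -1.1]
width: 0.211
finger_force: 117.4
```

```bash
python3 - <<'E'
from h import *
o=status.get_obs();e=o['ee_pos'];print(e,o['joint_positions'],o['contact_force'],o['wrist_torque'])
for n in('top','wrist','scene'):
    t=snapshot(n);P=cloud(t);z=P[...,2];X,Y=P[...,0],P[...,1];save(t['image'],'r_%s.png'%n)
    m=(z>.085)&(z<.13)&(X>e[0]+.02)&(X<.555)&(abs(Y-e[1])<.02)
    if m.sum()<10: print(n,m.sum());continue
    q=P[m][:,:2].astype(np.float32);r=cv2.minAreaRect(q)
    print(n,m.sum(),np.round(r[0],4),np.round(r[1],4),r[2],q.min(0),q.max(0))
    for a in np.arange(.4,.555,.02):
        k=m&(abs(X-a)<.01)
        if k.sum(): print(round(a,2),k.sum(),Y[k].mean().round(4),np.percentile(z[k],[10,50,90]).round(4))
E
```

```text
[ 0.38314556 -0.09680594  0.10390294] [ 0.69664965  0.29476633 -0.68961083  2.19387303  0.27766312  0.73748639
 -0.17488001] [-0.23450322  0.95467534 -1.11592922] [0.04092803 0.03439952 0.02555178]
top 73 [ 0.5079 -0.0977] [0.0433 0.0126] 0.37356770038604736 [ 0.48620975 -0.10398444] [ 0.5294991  -0.09129521]
0.48 8 -0.0967 [0.1028 0.1038 0.1071]
0.5 30 -0.0978 [0.101  0.1047 0.1089]
0.52 35 -0.0977 [0.1    0.104  0.1071]
wrist 8005 [ 0.4665 -0.0965] [0.0168 0.1267] 89.94353485107422 [ 0.40314874 -0.10484379] [ 0.5298508  -0.08804746]
0.4 387 -0.0925 [0.096  0.1049 0.106 ]
0.42 1364 -0.0943 [0.0972 0.105  0.106 ]
0.44 1391 -0.0944 [0.0967 0.1051 0.106 ]
0.46 1367 -0.0945 [0.0977 0.1051 0.106 ]
0.48 1366 -0.0945 [0.0975 0.1051 0.106 ]
0.5 1367 -0.0944 [0.097  0.1051 0.106 ]
0.52 763 -0.0935 [0.0895 0.1046 0.1059]
scene 213 [ 0.4688 -0.0966] [0.1297 0.0236] 0.16172708570957184 [ 0.40399233 -0.10844691] [ 0.5336291  -0.08459454]
0.4 10 -0.0916 [0.0949 0.1049 0.1073]
0.42 30 -0.0917 [0.0953 0.1049 0.107 ]
0.44 30 -0.0921 [0.0953 0.1038 0.1074]
0.46 31 -0.0917 [0.0952 0.1046 0.1075]
0.48 32 -0.0912 [0.0946 0.1042 0.1072]
0.5 33 -0.0918 [0.0959 0.1041 0.107 ]
0.52 37 -0.0917 [0.0916 0.1016 0.1062]
0.54 10 -0.0951 [0.0932 0.1002 0.1035]
```

Stem level (top at 0.105 along its length), yaw ≈0, foot end ≈0.531. Inserting over the round key, then feeling down.

>>> drive_tool:
  moves:
    - [[0.25,0.0,0.0],0.0]
    - [[0.5,0.0,0.0],0.0]
    - [[0.75,0.0,0.0],0.0]
    - [[1.0,0.0,0.0],0.0]
    - [[1.0,0.0,0.0],0.0]

```text
time_s: 16.05
ee_pos: [0.4868, -0.0959, 0.1043]
tool_rot: [0.001, 0.705, 0.709, 0.002]
contact_force: [-0.1, 0.3, -2.3]
width: 0.208
finger_force: 117.7
```

>>> drive_tool:
  moves:
    - [[0.0,0.0,-0.05],0.0]
    - [[0.0,0.0,-0.1],0.0]
    - [[0.0,0.0,-0.1],0.0]
    - [[0.0,0.0,-0.1],0.0]

```text
time_s: 16.45
ee_pos: [0.4826, -0.0974, 0.0939]
tool_rot: [-0.0, 0.705, 0.709, -0.0]
contact_force: [-0.3, 0.2, -2.0]
width: 0.207
finger_force: 117.7
```

>>> drive_tool:
  moves:
    - [[0.0,0.0,-0.03],0.0]
    - [[0.0,0.0,-0.06],0.0]
    - [[0.0,0.0,-0.06],0.0]
    - [[0.0,0.0,-0.06],0.0]

```text
time_s: 16.85
ee_pos: [0.4833, -0.0974, 0.0881]
tool_rot: [-0.0, 0.705, 0.709, -0.0]
contact_force: [0.0, -0.8, -1.9]
width: 0.211
finger_force: 117.7
```

```bash
cat > f.py <<'E'
from h import *
F=[];W=[]
for i in range(4):
    snapshot('wrist');o=status.get_obs();F.append(o['contact_force']);W.append(o['wrist_torque'])
print(o['time_s'],o['ee_pos'].round(4),np.mean(F,0).round(2),np.mean(W,0).round(3))
E
python3 f.py
```

```text
17.05 [ 0.4835 -0.0973  0.0882] [-0.12 -0.23 -1.28] [-0.014  0.05  -0.003]
```

>>> drive_tool:
  moves:
    - [[0.0,0.0,-0.03],0.0]
    - [[0.0,0.0,-0.06],0.0]
    - [[0.0,0.0,-0.08],0.0]
    - [[0.0,0.0,-0.1],0.0]
    - [[0.0,0.0,-0.1],0.0]

```text
time_s: 17.55
ee_pos: [0.4832, -0.0973, 0.0778]
tool_rot: [-0.0, 0.705, 0.709, -0.0]
contact_force: [-0.5, 0.1, -1.1]
width: 0.209
finger_force: 117.7
```

```bash
python3 f.py
```

```text
17.75 [ 0.4835 -0.0973  0.0782] [-0.12 -0.01 -1.76] [ 0.01   0.057 -0.008]
```

>>> drive_tool:
  moves:
    - [[0.0,0.0,-0.02],0.0]
    - [[0.0,0.0,-0.04],0.0]
    - [[0.0,0.0,-0.05],0.0]
    - [[0.0,0.0,-0.05],0.0]

```text
time_s: 18.15
ee_pos: [0.4834, -0.0973, 0.073]
tool_rot: [-0.0, 0.705, 0.709, -0.0]
contact_force: [-0.6, -0.7, -1.2]
width: 0.213
finger_force: 117.8
```

```bash
python3 f.py
```

```text
18.35 [ 0.4833 -0.0974  0.0732] [-0.27 -0.49 -0.74] [-0.041  0.019 -0.02 ]
```

>>> drive_tool:
  moves:
    - [[0.0,0.0,-0.015],0.0]
    - [[0.0,0.0,-0.03],0.0]
    - [[0.0,0.0,-0.03],0.0]

```text
time_s: 18.65
ee_pos: [0.4834, -0.0973, 0.07]
tool_rot: [0.0, 0.705, 0.709, 0.0]
contact_force: [-0.7, -0.6, -0.9]
width: 0.21
finger_force: 117.9
```

```bash
python3 f.py
```

```text
18.85 [ 0.4834 -0.0973  0.0702] [-0.42 -0.58  0.12] [-0.049 -0.064 -0.036]
```

>>> drive_tool:
  moves:
    - [[0.0,0.0,-0.015],0.0]
    - [[0.0,0.0,-0.03],0.0]
    - [[0.0,0.0,-0.03],0.0]

```text
time_s: 19.15
ee_pos: [0.4834, -0.0973, 0.067]
tool_rot: [0.0, 0.705, 0.709, 0.0]
contact_force: [-1.1, 0.0, 1.3]
width: 0.208
finger_force: 118.0
```

```bash
python3 f.py
```

```text
19.35 [ 0.4834 -0.0973  0.0672] [-0.58  0.33  0.65] [-0.028 -0.097  0.004]
```

>>> drive_tool:
  moves:
    - [[0.0,0.0,-0.01],0.0]
    - [[0.0,0.0,-0.02],0.0]
    - [[0.0,0.0,-0.02],0.0]

```text
time_s: 19.65
ee_pos: [0.4831, -0.0973, 0.0653]
tool_rot: [0.0, 0.705, 0.709, -0.0]
contact_force: [-4.4, 0.3, 6.9]
width: 0.212
finger_force: 118.9
```

```bash
python3 f.py
```

```text
19.85 [ 0.4832 -0.0973  0.0654] [-4.46 -0.12  7.59] [ 0.004  0.075 -0.033]
```

>>> drive_tool:
  moves:
    - [[0.0,0.0,-0.005],0.0]
    - [[0.0,0.0,-0.01],0.0]
    - [[0.0,0.0,-0.01],0.0]

```text
time_s: 20.15
ee_pos: [0.483, -0.0973, 0.0646]
tool_rot: [0.0, 0.705, 0.709, -0.0]
contact_force: [-7.1, 0.4, 11.6]
width: 0.211
finger_force: 119.5
```

```bash
python3 f.py
```

```text
20.35 [ 0.483  -0.0974  0.0646] [-7.02 -0.1  10.88] [0.001 0.209 0.004]
```

Bottomed (about 9–12 N, held ~0.7 s). Ease off, rise, then check the bar's attitude.

>>> drive_tool:
  moves:
    - [[0.0,0.0,0.01],0.0]
    - [[0.0,0.0,0.01],0.0]
    - [[0.0,0.0,0.01],0.0]
    - [[0.0,0.0,0.05],0.0]
    - [[0.0,0.0,0.1],0.0]

```text
time_s: 20.85
ee_pos: [0.4834, -0.0973, 0.0742]
tool_rot: [-0.0, 0.705, 0.709, -0.0]
contact_force: [0.3, -0.5, -1.0]
width: 0.21
finger_force: 117.7
```

>>> drive_tool:
  moves:
    - [[0.0,0.0,0.1],0.0]
    - [[0.0,0.0,0.2],0.0]
    - [[0.0,0.0,0.28],0.0]
    - [[0.0,0.0,0.28],0.0]
    - [[0.0,0.0,0.28],0.0]

```text
time_s: 21.35
ee_pos: [0.4834, -0.0975, 0.1023]
tool_rot: [0.0, 0.705, 0.709, 0.0]
contact_force: [-0.8, 0.3, -2.5]
width: 0.213
finger_force: 117.7
```

```bash
python3 f.py; cat > g.py <<'E'
from h import *
e=status.get_obs()['ee_pos'];t=snapshot('wrist');P=cloud(t);z=P[...,2];X,Y=P[...,0],P[...,1];save(t['image'],'g.png')
for a in np.arange(.02,.16,.02)+e[0]:
    k=(abs(X-a)<.008)&(abs(Y-e[1])<.02)&(z>e[2]-.02)&(z<e[2]+.011)
    if k.sum()>20:
        k&=z>np.percentile(z[k],80)-.002
        print(round(a,3),k.sum(),Y[k].min().round(4),Y[k].max().round(4),np.median(z[k]).round(4))
E
python3 g.py
```

```text
21.55 [ 0.4831 -0.0973  0.1017] [ 0.17  0.3  -2.33] [-0.017  0.061 -0.012]
0.503 497 -0.1047 -0.0892 0.103
0.523 830 -0.105 -0.0891 0.1031
0.543 845 -0.1056 -0.0893 0.103
0.563 848 -0.1055 -0.0894 0.103
0.583 466 -0.1053 -0.0892 0.103
0.603 834 -0.1053 -0.0896 0.103
0.623 173 -0.1051 -0.0896 0.1029
```

Still level. Shift across to the square key and feel down again.

>>> drive_tool:
  moves:
    - [[0.0,-0.25,0.0],0.0]
    - [[0.0,-0.5,0.0],0.0]
    - [[0.0,-0.75,0.0],0.0]
    - [[0.0,-1.0,0.0],0.0]
    - [[0.0,-1.0,0.0],0.0]

```text
time_s: 22.1
ee_pos: [0.4827, -0.2015, 0.1015]
tool_rot: [0.0, 0.707, 0.707, -0.001]
contact_force: [-0.2, 0.9, -0.7]
width: 0.212
finger_force: 117.6
```

>>> drive_tool:
  moves:
    - [[0.0,-0.1,0.0],0.0]
    - [[0.0,-0.1,0.0],0.0]
    - [[0.0,-0.1,-0.05],0.0]
    - [[0.0,-0.1,-0.1],0.0]
    - [[0.0,-0.1,-0.1],0.0]

```text
time_s: 22.6
ee_pos: [0.4828, -0.2065, 0.0912]
tool_rot: [-0.001, 0.705, 0.709, -0.0]
contact_force: [0.1, 0.4, -1.8]
width: 0.211
finger_force: 117.7
```

>>> drive_tool:
  moves:
    - [[0.0,0.0,-0.03],0.0]
    - [[0.0,0.0,-0.06],0.0]
    - [[0.0,0.0,-0.09],0.0]
    - [[0.0,0.0,-0.12],0.0]
    - [[0.0,0.0,-0.12],0.0]

```text
time_s: 23.1
ee_pos: [0.4831, -0.2073, 0.0796]
tool_rot: [-0.0, 0.705, 0.709, -0.0]
contact_force: [-0.1, -0.8, -1.3]
width: 0.212
finger_force: 117.7
```

```bash
python3 f.py;python3 g.py; python3 -c "
from h import *
print(status.get_obs()['joint_positions'])"
```

```text
23.3 [ 0.4835 -0.2073  0.0803] [ 0.01  0.28 -1.5 ] [0.023 0.081 0.029]
0.503 502 -0.2149 -0.1991 0.0815
0.523 835 -0.215 -0.1993 0.0815
0.543 848 -0.2154 -0.1994 0.0815
0.563 839 -0.2154 -0.1992 0.0816
0.583 811 -0.2154 -0.1993 0.0816
0.603 285 -0.2154 -0.1993 0.0815
0.623 98 -0.2153 -0.1995 0.0813
[ 0.74423214  0.50854449 -0.59746623  1.92936583  0.38482601  0.81805598
 -0.05718485]
```

>>> drive_tool:
  moves:
    - [[0.0,0.0,-0.02],0.0]
    - [[0.0,0.0,-0.04],0.0]
    - [[0.0,0.0,-0.04],0.0]

```text
time_s: 23.65
ee_pos: [0.4832, -0.2073, 0.0758]
tool_rot: [-0.0, 0.705, 0.709, -0.0]
contact_force: [-0.9, 0.3, -1.7]
width: 0.21
finger_force: 117.7
```

```bash
python3 f.py
```

```text
23.85 [ 0.4834 -0.2073  0.0761] [ 0.16 -0.28 -1.8 ] [ 0.006  0.047 -0.003]
```

>>> drive_tool:
  moves:
    - [[0.0,0.0,-0.02],0.0]
    - [[0.0,0.0,-0.04],0.0]
    - [[0.0,0.0,-0.04],0.0]

```text
time_s: 24.15
ee_pos: [0.4835, -0.2073, 0.072]
tool_rot: [0.0, 0.705, 0.709, 0.0]
contact_force: [0.3, -0.4, 0.4]
width: 0.212
finger_force: 117.8
```

```bash
python3 f.py
```

```text
24.35 [ 0.4836 -0.2073  0.0722] [ 0.28 -0.1  -0.5 ] [-0.024 -0.134 -0.014]
```

>>> drive_tool:
  moves:
    - [[0.0,0.0,-0.02],0.0]
    - [[0.0,0.0,-0.04],0.0]
    - [[0.0,0.0,-0.04],0.0]

```text
time_s: 24.65
ee_pos: [0.4835, -0.2073, 0.068]
tool_rot: [0.0, 0.705, 0.709, 0.0]
contact_force: [0.2, 0.0, 0.1]
width: 0.212
finger_force: 117.9
```

```bash
python3 f.py
```

```text
24.85 [ 0.4835 -0.2073  0.0682] [0.14 0.01 0.77] [-0.045 -0.277 -0.002]
```

>>> drive_tool:
  moves:
    - [[0.0,0.0,-0.01],0.0]
    - [[0.0,0.0,-0.015],0.0]
    - [[0.0,0.0,-0.015],0.0]

```text
time_s: 25.15
ee_pos: [0.4833, -0.2074, 0.0668]
tool_rot: [0.0, 0.705, 0.709, -0.0]
contact_force: [-2.7, -0.6, 4.5]
width: 0.213
finger_force: 118.6
```

```bash
python3 f.py
```

```text
25.35 [ 0.4833 -0.2074  0.0668] [-2.75  0.22  5.35] [ 0.031 -0.138  0.018]
```

Bottomed at ~7 N. Hold, then rise and go to the narrow key.

>>> drive_tool:
  moves:
    - [[0.0,0.0,0.0],0.0]
    - [[0.0,0.0,0.0],0.0]
    - [[0.0,0.0,0.0],0.0]
    - [[0.0,0.0,0.0],0.0]
    - [[0.0,0.0,0.0],0.0]

```text
time_s: 25.85
ee_pos: [0.4833, -0.2074, 0.0668]
tool_rot: [0.0, 0.705, 0.709, -0.0]
contact_force: [-2.7, 0.3, 5.1]
width: 0.211
finger_force: 118.6
```

>>> drive_tool:
  moves:
    - [[0.0,0.0,0.0],0.0]
    - [[0.0,0.0,0.05],0.0]
    - [[0.0,0.0,0.15],0.0]
    - [[0.0,0.0,0.25],0.0]
    - [[0.0,0.0,0.35],0.0]

```text
time_s: 26.35
ee_pos: [0.4832, -0.2072, 0.1025]
tool_rot: [-0.0, 0.705, 0.709, -0.0]
contact_force: [-0.1, -0.4, -2.2]
width: 0.213
finger_force: 117.7
```

>>> drive_tool:
  moves:
    - [[0.0,0.0,0.0],0.0]
    - [[0.0,0.15,0.0],0.0]
    - [[0.0,0.35,0.0],0.0]
    - [[0.0,0.55,0.0],0.0]
    - [[0.0,0.55,0.0],0.0]

```text
time_s: 26.85
ee_pos: [0.4832, -0.148, 0.1015]
tool_rot: [-0.001, 0.704, 0.711, 0.001]
contact_force: [-0.3, 0.5, -1.3]
width: 0.209
finger_force: 117.7
```

>>> drive_tool:
  moves:
    - [[0.0,0.0,-0.05],0.0]
    - [[0.0,0.0,-0.1],0.0]
    - [[0.0,0.0,-0.15],0.0]
    - [[0.0,0.0,-0.18],0.0]
    - [[0.0,0.0,-0.18],0.0]

```text
time_s: 27.35
ee_pos: [0.4829, -0.1525, 0.0829]
tool_rot: [-0.001, 0.706, 0.709, -0.0]
contact_force: [1.1, -0.4, -2.1]
width: 0.207
finger_force: 117.7
```

```bash
python3 f.py;python3 g.py
```

```text
27.55 [ 0.4835 -0.1524  0.0838] [ 0.1  -0.49 -1.46] [-0.007  0.057 -0.043]
0.504 503 -0.16 -0.1441 0.085
0.524 824 -0.16 -0.1442 0.0851
0.544 841 -0.1606 -0.1444 0.0851
0.564 848 -0.1605 -0.1445 0.0851
0.584 640 -0.1605 -0.1445 0.0851
0.604 387 -0.1603 -0.1442 0.0851
0.624 109 -0.1602 -0.1449 0.0851
```

>>> drive_tool:
  moves:
    - [[0.0,0.0,-0.02],0.0]
    - [[0.0,0.0,-0.04],0.0]
    - [[0.0,0.0,-0.06],0.0]
    - [[0.0,0.0,-0.06],0.0]

```text
time_s: 28.0
ee_pos: [0.4835, -0.1523, 0.0775]
tool_rot: [0.0, 0.705, 0.709, 0.0]
contact_force: [0.1, 0.1, -0.8]
width: 0.212
finger_force: 117.9
```

```bash
python3 f.py
```

```text
28.2 [ 0.4835 -0.1523  0.0777] [-0.27 -0.07 -0.27] [-0.024 -0.104 -0.024]
```

>>> drive_tool:
  moves:
    - [[0.0,0.0,-0.015],0.0]
    - [[0.0,0.0,-0.03],0.0]
    - [[0.0,0.0,-0.03],0.0]

```text
time_s: 28.5
ee_pos: [0.4834, -0.1523, 0.0745]
tool_rot: [0.0, 0.705, 0.709, 0.0]
contact_force: [0.4, -0.3, 0.5]
width: 0.216
finger_force: 117.9
```

```bash
python3 f.py
```

```text
28.7 [ 0.4834 -0.1523  0.0747] [ 0.01 -0.39  0.59] [-0.029 -0.181 -0.024]
```

>>> drive_tool:
  moves:
    - [[0.0,0.0,-0.01],0.0]
    - [[0.0,0.0,-0.02],0.0]
    - [[0.0,0.0,-0.02],0.0]

```text
time_s: 29.0
ee_pos: [0.4833, -0.1523, 0.0726]
tool_rot: [0.0, 0.705, 0.709, -0.0]
contact_force: [-2.1, -0.5, 3.7]
width: 0.21
finger_force: 118.4
```

```bash
python3 f.py
```

```text
29.2 [ 0.4833 -0.1523  0.0727] [-2.01 -0.2   3.31] [-0.011 -0.126  0.   ]
```

>>> drive_tool:
  moves:
    - [[0.0,0.0,-0.005],0.0]
    - [[0.0,0.0,-0.01],0.0]
    - [[0.0,0.0,-0.01],0.0]

```text
time_s: 29.5
ee_pos: [0.4832, -0.1523, 0.0719]
tool_rot: [0.0, 0.705, 0.709, -0.0]
contact_force: [-4.6, -0.2, 7.4]
width: 0.214
finger_force: 119.0
```

```bash
python3 f.py
```

```text
29.7 [ 0.4832 -0.1523  0.0719] [-5.17  0.09  7.77] [ 0.03   0.065 -0.016]
```

Bottomed. Hold, rise, withdraw, and carry the bar back to the open bench.

>>> drive_tool:
  moves:
    - [[0.0,0.0,0.0],0.0]
    - [[0.0,0.0,0.0],0.0]
    - [[0.0,0.0,0.0],0.0]
    - [[0.0,0.0,0.0],0.0]
    - [[0.0,0.0,0.0],0.0]

```text
time_s: 30.2
ee_pos: [0.4832, -0.1524, 0.0719]
tool_rot: [0.0, 0.705, 0.709, -0.0]
contact_force: [-5.4, 0.6, 7.4]
width: 0.215
finger_force: 119.0
```

>>> drive_tool:
  moves:
    - [[0.0,0.0,0.0],0.0]
    - [[0.0,0.0,0.05],0.0]
    - [[0.0,0.0,0.15],0.0]
    - [[0.0,0.0,0.3],0.0]
    - [[0.0,0.0,0.3],0.0]

```text
time_s: 30.7
ee_pos: [0.4845, -0.1523, 0.1033]
tool_rot: [0.001, 0.705, 0.709, 0.001]
contact_force: [0.2, 0.1, -1.5]
width: 0.213
finger_force: 117.8
```

>>> drive_tool:
  moves:
    - [[-0.1,0.0,0.0],0.0]
    - [[-0.35,0.0,0.0],0.0]
    - [[-0.6,0.0,0.0],0.0]
    - [[-0.85,0.0,0.0],0.0]
    - [[-1.0,0.0,0.0],0.0]

```text
time_s: 31.2
ee_pos: [0.38, -0.1522, 0.1008]
tool_rot: [-0.001, 0.705, 0.709, -0.001]
contact_force: [-0.1, 0.3, -1.5]
width: 0.206
finger_force: 117.7
```

>>> drive_tool:
  moves:
    - [[0.0,0.0,0.0],0.0]
    - [[0.0,0.25,0.0],0.0]
    - [[0.0,0.5,0.0],0.0]
    - [[0.0,0.75,0.0],0.0]
    - [[0.0,1.0,0.0],0.0]

```text
time_s: 31.7
ee_pos: [0.3844, -0.0511, 0.1017]
tool_rot: [0.0, 0.705, 0.709, 0.001]
contact_force: [0.2, 0.6, -0.7]
width: 0.211
finger_force: 117.7
```

>>> drive_tool:
  moves:
    - [[0.0,0.25,0.0],0.0]
    - [[0.0,0.5,0.0],0.0]
    - [[0.0,0.75,0.0],0.0]
    - [[0.0,0.9,0.0],0.0]
    - [[0.0,0.9,0.0],0.0]

```text
time_s: 32.2
ee_pos: [0.3845, 0.0404, 0.1019]
tool_rot: [-0.0, 0.704, 0.71, 0.001]
contact_force: [-0.6, -0.1, -1.5]
width: 0.213
finger_force: 117.7
```

>>> drive_tool:
  moves:
    - [[0.0,0.0,-0.2],0.0]
    - [[0.0,0.0,-0.4],0.0]
    - [[0.0,0.0,-0.6],0.0]
    - [[0.0,0.0,-0.65],0.0]
    - [[0.0,0.0,-0.65],0.0]

```text
time_s: 32.7
ee_pos: [0.3832, 0.0374, 0.0362]
tool_rot: [-0.001, 0.705, 0.709, -0.001]
contact_force: [0.3, -0.1, -1.6]
width: 0.214
finger_force: 117.6
```

```bash
python3 f.py;python3 g.py
```

```text
32.9 [0.3841 0.0377 0.0374] [-0.01  0.66 -1.04] [ 0.025  0.063 -0.001]
0.404 504 0.0304 0.0457 0.0387
0.424 821 0.03 0.0455 0.0387
0.444 845 0.0294 0.0456 0.0388
0.464 846 0.0295 0.0455 0.0388
0.484 836 0.0295 0.0456 0.0389
0.504 836 0.0297 0.0455 0.0389
0.524 184 0.0292 0.0454 0.0387
```

Bar level, 10.8 mm above the bench. Lower, release, lift off.

>>> drive_tool:
  moves:
    - [[0.0,0.0,-0.04],0.0]
    - [[0.0,0.0,-0.08],0.0]
    - [[0.0,0.0,-0.105],0.0]
    - [[0.0,0.0,-0.105],0.0]
    - [[0.0,0.0,-0.105],0.0]

```text
time_s: 33.45
ee_pos: [0.3835, 0.0376, 0.0267]
tool_rot: [0.001, 0.705, 0.709, -0.0]
contact_force: [-4.0, -1.3, 20.3]
width: 0.213
finger_force: 120.8
```

>>> drive_tool:
  moves:
    - [[0.0,0.0,0.0],0.0]
    - [[0.0,0.0,0.0],0.0]
    - [[0.0,0.0,0.0],0.0]
    - [[0.0,0.0,0.0],0.0]
    - [[0.0,0.0,0.0],0.0]
  fingers: 0

```text
time_s: 33.95
ee_pos: [0.3834, 0.0377, 0.026]
tool_rot: [-0.0, 0.705, 0.709, -0.0]
contact_force: [-0.2, 0.1, 0.4]
width: 0.998
finger_force: 0.0
```

>>> drive_tool:
  moves:
    - [[0.0,0.0,0.0],0.0]
    - [[0.0,0.0,0.2],0.0]
    - [[0.0,0.0,0.5],0.0]
    - [[0.0,0.0,1.0],0.0]
    - [[0.0,0.0,1.0],0.0]

```text
time_s: 34.45
ee_pos: [0.3863, 0.0386, 0.1305]
tool_rot: [0.003, 0.705, 0.709, 0.003]
contact_force: [0.6, -0.7, 0.2]
width: 0.999
finger_force: 0.0
```

>>> drive_tool:
  moves:
    - [[0.0,0.0,0.4],0.0]
    - [[0.0,0.0,0.4],0.0]
    - [[0.0,0.0,0.4],0.0]
    - [[0.0,0.0,0.4],0.0]
    - [[0.0,0.0,0.4],0.0]

```text
time_s: 34.95
ee_pos: [0.3826, 0.0376, 0.1651]
tool_rot: [-0.001, 0.705, 0.709, -0.001]
contact_force: [1.1, 1.3, 0.2]
width: 0.994
finger_force: 0.0
```

```bash
python3 - <<'E'
from h import *
t=snapshot('wrist');P=cloud(t);z=P[...,2];X,Y=P[...,0],P[...,1];s=snapshot('scene');Q=cloud(s)
for nm,lo,hi,xa in(('stem',.022,.034,.41),('handle',.064,.076,.34)):
    m=(z>lo)&(z<hi)&(X>xa)&(X<.58)&(abs(Y-.037)<(.02 if nm=='stem' else .06))
    if m.sum()>10:
        r=cv2.minAreaRect(P[m][:,:2].astype(np.float32));print(nm,m.sum(),np.round(r[0],4),np.round(r[1],4),r[2],np.percentile(z[m],[5,50,95]).round(4))
    else: print(nm,m.sum())
b=snapshot('top');B=cloud(b);I=np.load('s0.npz')
for n,(u,v) in dict(jar=(230,116),dish=(403,235),coupon=(363,262)).items(): print(n,B[v,u].round(4),b['image'][v,u],I['b'][v,u])
o=status.get_obs();print(o['time_s'],o['ee_pos'],o['contact_force'],o['width'])
save(np.hstack([cv2.resize(s['image'],(400,300)),cv2.resize(t['image'],(400,300))]),'end.png')
E
```

```text
stem 2285 [0.4708 0.037 ] [0.0167 0.1213] 89.83893585205078 [0.025  0.0279 0.0292]
handle 1745 [0.3825 0.0376] [0.0594 0.0196] 89.82999420166016 [0.068  0.0699 0.0712]
jar [0.7593 0.0999 0.0968] [138 139 148] [127 127 137]
dish [ 0.4046 -0.4519  0.0087] [110 109 116] [101  99 106]
coupon [ 0.3178 -0.3229  0.0123] [142  92  51] [130  83  45]
35.1 [0.38293204 0.03775141 0.16549107] [0.45805324 0.39832046 0.1925486 ] 0.9992035805307963
```

View pics/end.png

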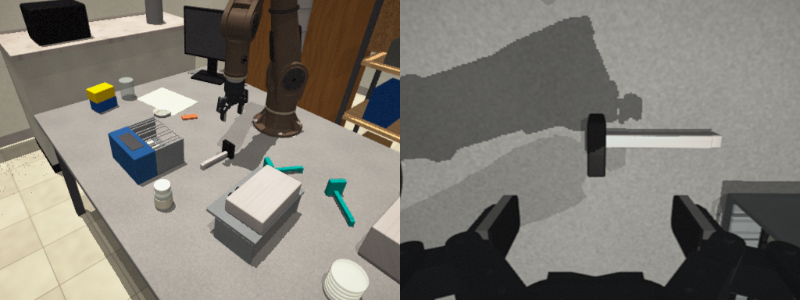

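The bar lies flat on the open bench (right half, (595,145) to (720,142)), clear of the riser and keypad. The gripper is clear above it and the bystanders are unmoved.

```bash
python3 -c "
from plant import arm
print(arm.job_done())"
```

```text
the job is handed in; nothing more can be done
None
```

I handed the job in at about 35 s of the 70 s limit: round, square and narrow keys pressed to their stops in that order (7–12 N), bar left flat and released on the open bench, jar, dish and copper block unmoved in the last images. No verdict was returned, and key-up was not checked directly.

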